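Straighten the row of wet model houses with the straightedge

TASK

The four model houses on the baseboard stand ragged on the street and their paint is still wet, so do not touch them with the gripper: take the straightedge by its black grip from the cork pad and push the houses back with its long edge until they all stand upright in one straight row, fronts flush with each other, square to the white kerb strip and on it. Then lay the straightedge back along the middle of the cork pad, without dropping it, and let go. Do not disturb the trees, paint jars or glue bottle.

Things in the scene. Friction and masses are not known exactly. Their poses are not given: they have to be found in the camera images.
- board: Fixed plywood baseboard of the model village, 240 (x, -135 to +105) x 290 (y, centred) x 12 mm high. Origin on its underside; x from the street side (nearest the robot) to the grass side, y along the street to the left. Flat top at 12 mm: grey street for x = -131 to 0, white kerb strip 16 mm wide along y, centred on x = +10 mm, green grass behind. House fronts start 15 to 50 mm on the street side of x = +10.
- house_white_front (a point): Loose painted wooden model house, 44 deep x 42 wide x about 60 mm high (walls vertical to 40 mm), 80 g; white walls, red roof, first from the left; about 66 mm from its neighbours, turned up to 0.2 rad. This point: middle of its flat front (door and windows), 20 mm above its underside; x from the front back through the house (22 mm to its centre), y left seen from the robot, z up.
- house_yellow_front (a point): Loose painted wooden model house, 44 deep x 42 wide x about 60 mm high (walls vertical to 40 mm), 80 g; yellow walls, brown roof, second from the left; about 66 mm from its neighbours, turned up to 0.2 rad. This point: middle of its flat front (door and windows), 20 mm above its underside; x from the front back through the house (22 mm to its centre), y left seen from the robot, z up.
- house_blue_front (a point): Loose painted wooden model house, 44 deep x 42 wide x about 60 mm high (walls vertical to 40 mm), 80 g; blue walls, grey roof, third from the left; about 66 mm from its neighbours, turned up to 0.2 rad. This point: middle of its flat front (door and windows), 20 mm above its underside; x from the front back through the house (22 mm to its centre), y left seen from the robot, z up.
- house_red_front (a point): Loose painted wooden model house, 44 deep x 42 wide x about 60 mm high (walls vertical to 40 mm), 80 g; brick-red walls, dark roof, last on the right; about 66 mm from its neighbours, turned up to 0.2 rad. This point: middle of its flat front (door and windows), 20 mm above its underside; x from the front back through the house (22 mm to its centre), y left seen from the robot, z up.
- house_white: The same house; origin at the centre of its underside, same axes as its front point.
- house_yellow: The same house; origin at the centre of its underside, same axes as its front point.
- house_blue: The same house; origin at the centre of its underside, same axes as its front point.
- house_red: The same house; origin at the centre of its underside, same axes as its front point.
- grip (a point): Centre of the straightedge's black grip bar, 18 mm thick (x) x 90 long (y) x 45 high, standing on the blade; 32 mm above the blade's underside. x points square to the blade towards the working edge with the ruler marks, 55 mm from the bar's middle (the plain back edge is 15 mm behind it); y runs along the blade, z up. Pinch the bar across its 18 mm from above.
- straightedge: Loose aluminium straightedge: flat blade 70 (x, from -15 to +55) x 300 (y, centred) x 8 mm thick with the black grip on top, 250 g. Origin on the underside right below the grip's middle; same axes as the grip.
- pad: Fixed cork pad, 130 (x) x 340 (y) x 4 mm thick, on which the straightedge lies along it at the start; on the left or the right of the baseboard. Origin at the centre of its underside, y along its length.
- tray: Fixed grey tool tray, 110 (x) x 300 (y) x 30 mm high, on the side of the baseboard where the pad is not. Origin at the centre of its underside.
- tree_left: Bystander, loose, to be left alone: green model tree, 30 mm wide, 62 mm high, on the grass behind the houses; origin under its middle. Its centre is about 77 mm behind the kerb strip's centre.
- tree_right: Bystander, loose, to be left alone: a second green model tree like the first.
- jar_red: Bystander, loose, to be left alone: red paint jar with white cap, 44 mm wide, 48 mm high, beyond the baseboard; origin under its middle.
- jar_green: Bystander, loose, to be left alone: green paint jar, like the red one.
- glue: Bystander, loose, to be left alone: white glue bottle with orange cap, 48 mm wide, 130 mm high; origin under its middle.
Mind the look-alikes: they are no part of the job. Of the things that look like the house_white, the largest one is meant.

How it is judged:
On the way, in this order (a step that is already met when the one before it is completed fails the run):
1. the straightedge is taken up, clear of the cork pad (height (world z) of grip above 0.075 m), for 0.1 s.
2. all four houses stand in line, square, with their fronts on the kerb strip (x of house_white_front in the frame of board between 0.001 and 0.019 m and z of house_white_front in the frame of board between 0.027 and 0.038 m and angle between the x axis of each of house_white_front, house_yellow_front, house_blue_front, house_red_front and the x axis of board, either way round below 0.09 rad and angle between each of house_white_front, house_yellow_front, house_blue_front, house_red_front's own z axis and vertical below 0.1 rad and x of house_yellow_front in the frame of board between 0.001 and 0.019 m and z of house_yellow_front in the frame of board between 0.027 and 0.038 m and x of house_blue_front in the frame of board between 0.001 and 0.019 m and z of house_blue_front in the frame of board between 0.027 and 0.038 m and x of house_red_front in the frame of board between 0.001 and 0.019 m and z of house_red_front in the frame of board between 0.027 and 0.038 m and x of house_yellow_front in the frame of house_white_front between -0.006 and 0.006 m and x of house_blue_front in the frame of house_yellow_front between -0.006 and 0.006 m and x of house_red_front in the frame of house_blue_front between -0.006 and 0.006 m), for 0.2 s.
At the end, for the whole second after the job is handed in: All houses upright, fronts within 9 mm of the kerb strip's centre line, square to it within 5 degrees, neighbours flush within 6 mm; straightedge released, flat on the cork pad along it (17 degrees), grip within 65 mm of the pad's middle across and 80 mm along it; all at rest (all of step 2 and x of grip in the frame of pad between -0.065 and 0.065 m and y of grip in the frame of pad between -0.08 and 0.08 m and z of grip in the frame of pad below 0.042 m and angle between grip's own z axis and vertical below 0.08 rad and angle between the y axis of grip and the y axis of pad, either way round below 0.3 rad and linear speed of each of straightedge, house_white, house_yellow, house_blue, house_red below 0.02 m/s); the robot touches nothing.
It fails at once if the robot itself (gripper or arm) touches a house: the paint is wet (contact force between any of the fingers, the arm and house_white above 0.5 N or contact force between any of the fingers, the arm and house_yellow above 0.5 N or contact force between any of the fingers, the arm and house_blue above 0.5 N or contact force between any of the fingers, the arm and house_red above 0.5 N).
It fails at once if a house is tipped by more than about 25 degrees (angle between any of house_white_front, house_yellow_front, house_blue_front, house_red_front's own z axis and vertical above 0.45 rad).
It fails at once if the straightedge is dropped: out of the gripper more than 3 cm above where it would lie on the pad (contact force between the fingers and straightedge below 0.05 N and height (world z) of grip above 0.068 m).
It fails at once if a tree, jar or bottle is moved by more than 15 mm (distance of any of tree_left, tree_right, jar_red, jar_green, glue from where it was at the start of the episode above 0.015 m).
It also fails if it takes over 51 s, if anything falls off the work surface, if the arm or the gripper's body presses on something with over 40 N, if the wrist force passes 120 N, or if a joint passes its speed limit or range.

ROBOT

A 6-joint arm with a two-finger parallel gripper is mounted at the origin on the work surface. World frame = base frame: x ahead of the robot, y to its left, z up, the work surface at z = 0. Lengths are in m, angles in rad, forces in N, time in s.
With the tool pointing down it reaches from about 0.35 to 1 m from the base axis. Payload 7.1 kg.
Tool frame: the origin (TCP) lies between the finger pads; the fingertips stand 22 mm ahead of it and the grasp point (between the pads) lies 3 mm ahead of it; x points along the fingers, y is the direction in which the jaws open and shut, and the axes are right-handed (so a half turn about x gives the same grasp; the last joint's range is limited). The gripper opens to 85 mm and grips with 20 to 120 N. Pads are 22 mm wide; open, the fingers measure 114 mm over their backs; the gripper's body (76 mm by 85 mm) begins 54 mm behind the grasp point. The pads swing forward as they close: fully open they stand 13 mm farther back than shut.
Start: joints at [-1.228, 0.423, 1.63, -0, 1.089, -0.019], TCP at [0.221, -0.585, 0.232] pointing down, gripper open.
Joint ranges: [-3, 3], [-0.9, 2.11], [0.09, 2.58], [-1.31, 4.45], [0.11, 2.69], [-2.54, 2.54]. Speed limits (rad/s): [2.39, 2.39, 3.01, 3.14, 3.14, 3.14].

INTERFACE

Orientations are given as a rotation vector (axis times angle).
In Python, from rig import manip gives the robot as it stands. The module is installed in compiled form; this text tells all that it offers. Calls block until the motion is done:
- manip.move_to(position, orientation): joint-space move of the TCP to a pose.
- manip.servo_line(position, orientation=None, rate=0.15): straight line of the TCP; orientation=None keeps the orientation; rate is the mean speed in m/s.
- manip.set_joints(angles): joint-space move.
- manip.command_gripper(opening, f_grip=None): finger opening in m; f_grip is the grip in N (None keeps the last); returns when the fingers have stopped.
- manip.hold(seconds).
- manip.solve_ik(position, orientation): joint angles nearest the present ones, or None.
- manip.camera(name): name is "side" or "top"; returns a dict with "image" (480x640x3 uint8, red, green, blue), "fx", "fy", "cx", "cy" (pixels), "cam_to_world" (4x4, takes a point from camera to world coordinates). Camera axes: x right, y down, z forward; pixel columns grow to the right and rows downward; lengths in m; the calibration is good to about 2 mm. A picture is of the moment at which its call begins. There is no depth.
A pose or a line that the arm cannot do raises manip.IKError and nothing moves.
- manip.sign_off(): hands the job in, once; it reports no verdict.
Readings, each from a call of its own:
- manip.get_time(): time.
- manip.get_joint_positions(): joint angles.
- manip.get_joint_vel(): joint speeds.
- manip.get_tau(): joint torques, N m.
- manip.get_position(): TCP position.
- manip.get_ee_rot(): TCP orientation.
- manip.get_contact_force(): force on the tool from outside, world axes, zero at the start.
- manip.get_torque(): the same for the moment, N m.
- manip.get_width(): finger opening in m.
Only numpy, scipy, OpenCV 4.12 (cv2) and the standard library are available. Lean on these libraries where they do the work, as an engineer would, in place of code of your own. Each camera call takes 0.05 s, during which the arm holds its last target.

## Working session

There is one attempt and no reset: what is moved stays moved. The work goes in short steps, each a Python script; the robot and the scene stay as the last script left them, time stands still between calls to the robot, and variables do not carry over. Pictures are saved under pics/ and viewed, and the job is handed in when it is done.

```bash
mkdir -p pics; python3 - <<'E'
from rig import manip
import cv2,numpy as np
for n in ("top","side"):
    c=manip.camera(n); cv2.imwrite(f"pics/{n}0.png",c["image"][...,::-1])
    print(n,c["fx"],c["fy"],c["cx"],c["cy"]); print(np.round(c["cam_to_world"],4).tolist())
print(manip.get_time(),manip.get_ee_rot())
E
```

```text
top 592.854167467813 592.854167467813 323.00249575397424 235.09379714516797
[[0.0493, -0.9781, 0.2024, 0.3331], [-0.9988, -0.0485, 0.0086, -0.0076], [0.0014, -0.2025, -0.9793, 1.2289], [0.0, 0.0, 0.0, 1.0]]
side 475.33608724894356 475.33608724894356 318.0258248608427 240.96903350173048
[[-0.9884, -0.1159, 0.098, 0.5041], [-0.1517, 0.7583, -0.634, 0.5758], [-0.0008, -0.6415, -0.7671, 0.7205], [0.0, 0.0, 0.0, 1.0]]
0.1 [ 2.0244975   0.37178583 -2.02498043]
```

View pics/top0.png

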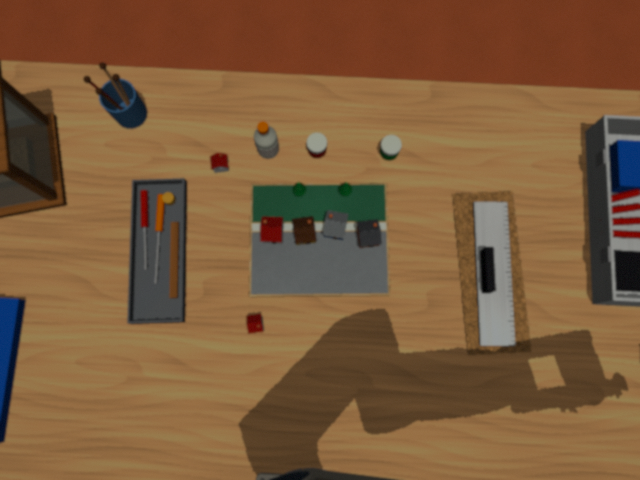

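View pics/side0.png

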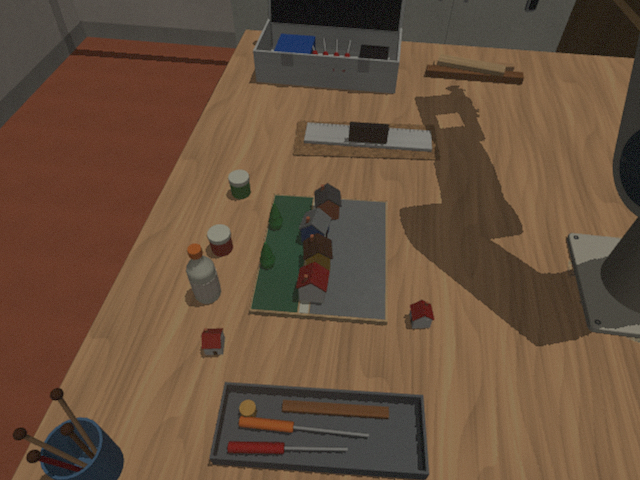

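```bash
cat > h.py <<'E'
import numpy as np,cv2
from rig import manip
def ray(c,px,z):
    px=np.atleast_2d(px).astype(float)
    d=np.c_[(px[:,0]-c["cx"])/c["fx"],(px[:,1]-c["cy"])/c["fy"],np.ones(len(px))]
    T=np.array(c["cam_to_world"]); d=d@T[:3,:3].T; o=T[:3,3]
    return (o+d*((z-o[2])/d[:,2])[:,None])
def rect(c,mask,z):
    cs,_=cv2.findContours(mask,cv2.RETR_EXTERNAL,cv2.CHAIN_APPROX_NONE)
    k=max(cs,key=cv2.contourArea)
    w=ray(c,k[:,0,:],z)[:,:2]*1000
    r=cv2.minAreaRect(w.astype(np.float32))
    return k,r,cv2.boxPoints(r)
def save(img,n,x0,y0,x1,y1,s): 
    cv2.imwrite(n,cv2.resize(img[y0:y1,x0:x1,::-1],None,fx=s,fy=s,interpolation=cv2.INTER_CUBIC))
E
python3 - <<'E'
from h import *
c=manip.camera("top"); im=c["image"]; hsv=cv2.cvtColor(im,cv2.COLOR_RGB2HSV)
for n,p in dict(street=(300,270),green=(270,205),cork=(462,260),cork2=(520,340),wood=(420,250),blade=(490,225),bladesh=(490,335),grip=(488,270),kerb=(283,228),edge=(320,294)).items(): print(n,im[p[1],p[0]],hsv[p[1],p[0]])
save(im,"pics/t_board.png",240,170,400,310,5)
save(im,"pics/t_pad.png",440,180,540,360,3)
s=manip.camera("side")["image"]
save(s,"pics/s_board.png",240,170,400,330,4)
E
```

```text
street [92 95 94] [80  8 95]
green [32 70 48] [ 73 138  70]
cork [114  82  46] [ 16 152 114]
cork2 [104  74  41] [ 16 154 104]
wood [152 113  69] [ 16 139 152]
blade [146 145 142] [ 23   7 146]
bladesh [151 153 148] [ 42   8 153]
grip [19 17 20] [140  38  20]
kerb [111 110 102] [ 27  21 111]
edge [129 109  79] [ 18  99 129]
```

View pics/t_board.png

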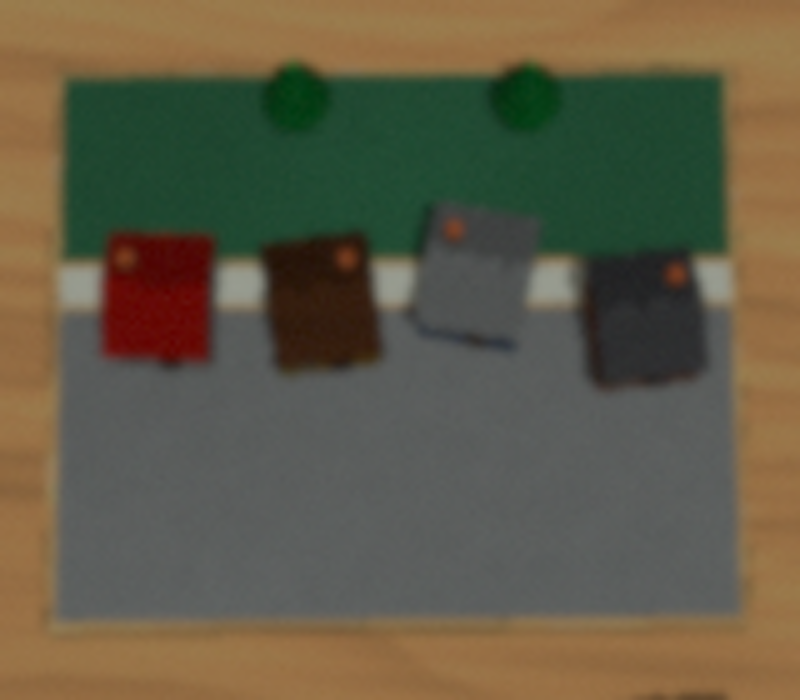

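View pics/t_pad.png

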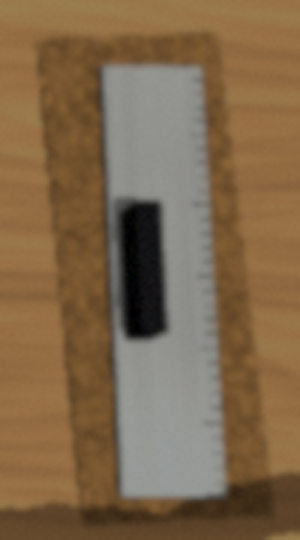

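View pics/s_board.png

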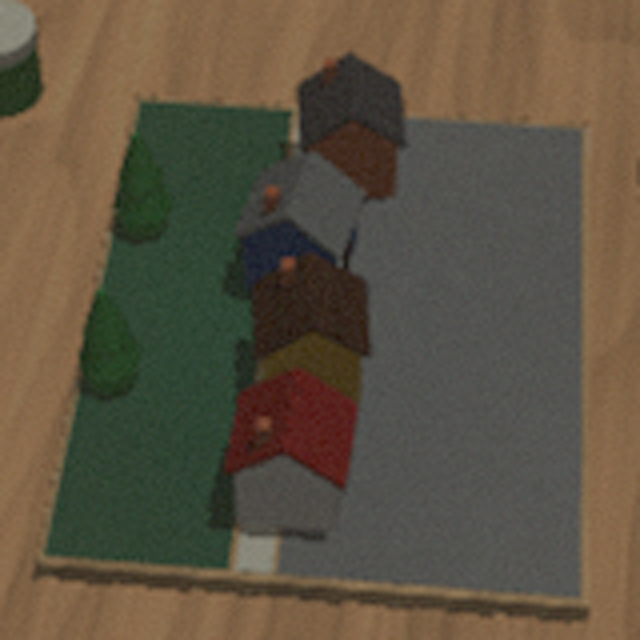

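```bash
python3 - <<'E'
from h import *
c=manip.camera("top"); im=c["image"]; hsv=cv2.cvtColor(im,cv2.COLOR_RGB2HSV)
H,S,V=[a.astype(int) for a in cv2.split(hsv)]
def roi(m,x0,y0,x1,y1):
    o=np.zeros(m.shape,np.uint8); o[y0:y1,x0:x1]=m[y0:y1,x0:x1].astype(np.uint8)*255; return o
B=roi((S<45)|((H>50)&(H<95)),244,176,398,303); B=cv2.morphologyEx(B,cv2.MORPH_CLOSE,np.ones((25,25)))
P=roi((V<130)|(S<60),448,185,535,356)
bl=roi((S<40)&(V>70),460,190,535,352); bl=cv2.morphologyEx(bl,cv2.MORPH_CLOSE,np.ones((7,7)))
g=roi(V<45,470,240,505,300)
for n,m,z in (("board",B,.012),("pad",P,.004),("blade",bl,.012),("grip",g,.057)):
    k,r,b=rect(c,m,z); print(n,np.round(r[0],1),np.round(r[1],1),r[2]); print(np.round(b).tolist(), cv2.boundingRect(k))
# kerb corners by eye from 5x crop
px=np.array([[62,262],[62,304],[731,259],[728,303],[64,258],[725,255],[60,618],[741,613],[65,80],[721,74]])/5+[240,170]
print(np.round(ray(c,px,.012)*1000))
# roof front edges, eaves z~ .012+.04
px=np.array([[102,357],[210,360],[278,372],[380,356],[415,332],[515,348],[597,385],[705,372]])/5+[240,170]
print(np.round(ray(c,px,.05)*1000))
print("decoys",np.round(ray(c,[[255,323],[220,161]],.02)*1000))
# pad corners by eye
px=np.array([[37,40],[215,33],[270,512],[82,522]])/3+[440,180]
print(np.round(ray(c,px,.004)*1000))
px=np.array([[102,66],[203,66],[227,496],[120,497]])/3+[440,180]
print(np.round(ray(c,px,.012)*1000))
E
```

```text
board [579.6  12. ] [232.6 279.8] 3.411912679672241
[[455.0, 145.0], [472.0, -135.0], [704.0, -121.0], [687.0, 159.0]] (252, 184, 136, 110)
pad [ 527.5 -341.7] [344.6 176.7] 2.824282646179199
[[351.0, -262.0], [360.0, -438.0], [704.0, -422.0], [695.0, -245.0]] (448, 191, 87, 165)
blade [ 523.7 -352.8] [300.4  71.8] 2.6762514114379883
[[372.0, -324.0], [375.0, -396.0], [675.0, -382.0], [672.0, -310.0]] (474, 202, 42, 145)
grip [ 521.7 -327. ] [86.7 25.2] 2.4070913791656494
[[478.0, -316.0], [479.0, -341.0], [566.0, -338.0], [565.0, -313.0]] (480, 248, 15, 44)
[[ 604.  153.   12.]
 [ 586.  152.   12.]
 [ 620. -128.   12.]
 [ 601. -128.   12.]
 [ 606.  152.   12.]
 [ 621. -126.   12.]
 [ 455.  143.   12.]
 [ 471. -137.   12.]
 [ 684.  157.   12.]
 [ 700. -122.   12.]]
[[ 557.  129.   50.]
 [ 558.   85.   50.]
 [ 555.   57.   50.]
 [ 563.   16.   50.]
 [ 574.    3.   50.]
 [ 569.  -38.   50.]
 [ 556.  -72.   50.]
 [ 563. -115.   50.]]
decoys [[395. 131.  20.]
 [733. 231.  20.]]
[[ 691. -269.    4.]
 [ 703. -396.    4.]
 [ 368. -428.    4.]
 [ 355. -301.    4.]]
[[ 672. -313.   12.]
 [ 676. -385.   12.]
 [ 377. -397.   12.]
 [ 373. -325.   12.]]
```

```bash
cat >> h.py <<'E'
from scipy.spatial.transform import Rotation as R
YAWB=.058; KC=np.array([.604,.0133])   # kerb centre at board y=0
def rv(a):  # tool down, jaw y axis at world angle a
    x=np.array([0,0,-1.]); y=np.array([np.cos(a),np.sin(a),0]); z=np.cross(x,y)
    return R.from_matrix(np.c_[x,y,z]).as_rotvec()
def edgepos(d,z): # grip TCP position so the working edge is d behind(-)/past kerb centre
    ex=np.array([np.cos(YAWB),np.sin(YAWB)]); p=KC+ex*(d-.055); return [p[0],p[1],z]
E
python3 - <<'E'
from h import *
A=-np.pi/2+.044; 
for s in (0,np.pi):
    print([None if q is None else np.round(q,2).tolist() for q in (manip.solve_ik([.523,-.333,.042],rv(A+s)),manip.solve_ik([.523,-.333,.2],rv(A+s)),manip.solve_ik(edgepos(-.07,.07),rv(YAWB+s)),manip.solve_ik(edgepos(0,.07),rv(YAWB+s)))])
E
```

```text
[[-0.59, 0.67, 1.73, -0.0, 0.74, 0.94], [-0.59, 0.45, 1.67, -0.0, 1.02, 0.94], [-0.01, 0.48, 2.04, 0.0, 0.62, -0.07], [-0.0, 0.55, 1.89, 0.0, 0.7, -0.06]]
[[-0.59, 0.67, 1.73, -0.0, 0.74, -2.2], [-0.59, 0.45, 1.67, -0.0, 1.02, -2.2], None, None]
```

```bash
python3 - <<'E'
from h import *
A=-np.pi/2+.044
manip.move_to([.523,-.333,.15],rv(A))
manip.servo_line([.523,-.333,.042],rate=.12)
print(manip.get_contact_force())
manip.command_gripper(0.0,100)
print(manip.get_width(),manip.get_position(),manip.get_contact_force())
manip.servo_line([.523,-.333,.10],rate=.08)
manip.servo_line([.523,-.333,.20],rate=.15)
print(manip.get_width(),manip.get_contact_force(),manip.get_time())
c=manip.camera("top");save(c["image"],"pics/t1.png",380,140,620,400,2.3)
c=manip.camera("side");save(c["image"],"pics/s1.png",240,60,480,240,3)
E
```

```text
[0.04798801 0.37372055 0.54543645]
0.015086533045961666 [ 0.52325833 -0.33348275  0.04249416] [-0.82288187 -1.92892403  4.97161734]
0.015340466026825648 [-0.55839803  0.05139053 -2.74298055] 5.1167
```

View pics/s1.png

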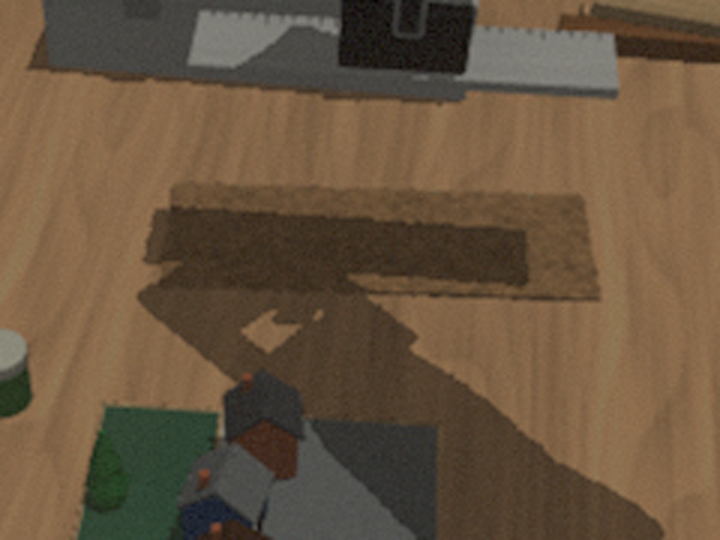

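View pics/t1.png

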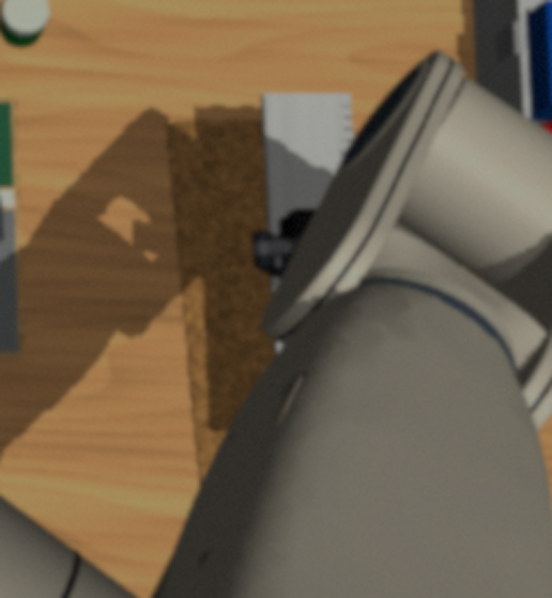

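The straightedge hangs level from the middle of the grip, with its underside well clear of the pad (side crop, rows 10–95). Next I carry it over the street.

```bash
python3 - <<'E'
from h import *
manip.move_to([.50,-.16,.2],rv(-.7))
manip.move_to(edgepos(-.075,.16),rv(YAWB))
manip.servo_line(edgepos(-.075,.085),rate=.12)
print(manip.get_position(),manip.get_width(),manip.get_contact_force(),manip.get_time())
c=manip.camera("top");save(c["image"],"pics/t2.png",230,160,410,330,4)
c=manip.camera("side");save(c["image"],"pics/s2.png",220,150,420,330,4)
E
```

```text
[0.474836   0.00534007 0.08540143] 0.015445566516818969 [ 1.74178915 -0.63403644 -2.94514068] 7.45
```

View pics/s2.png

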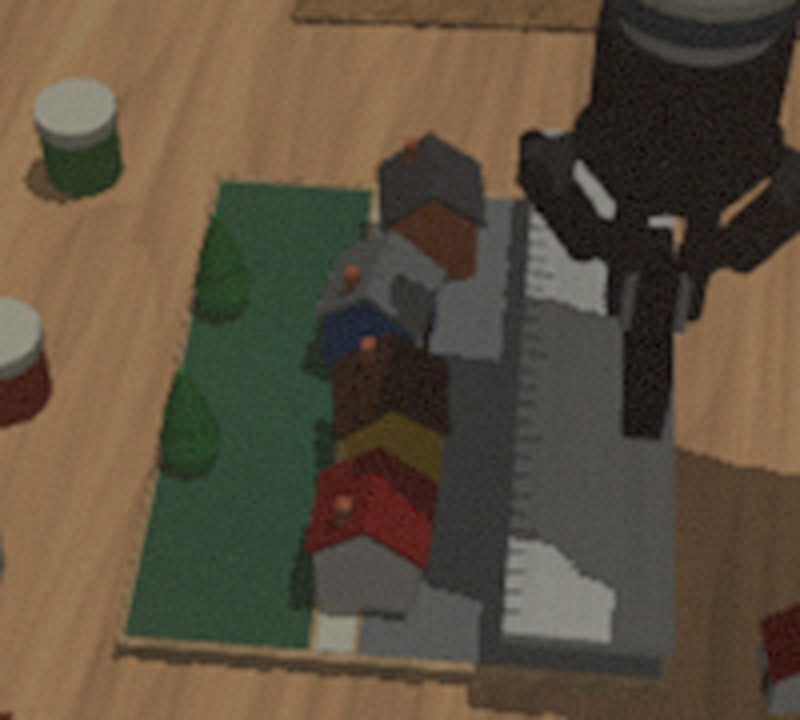

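View pics/t2.png

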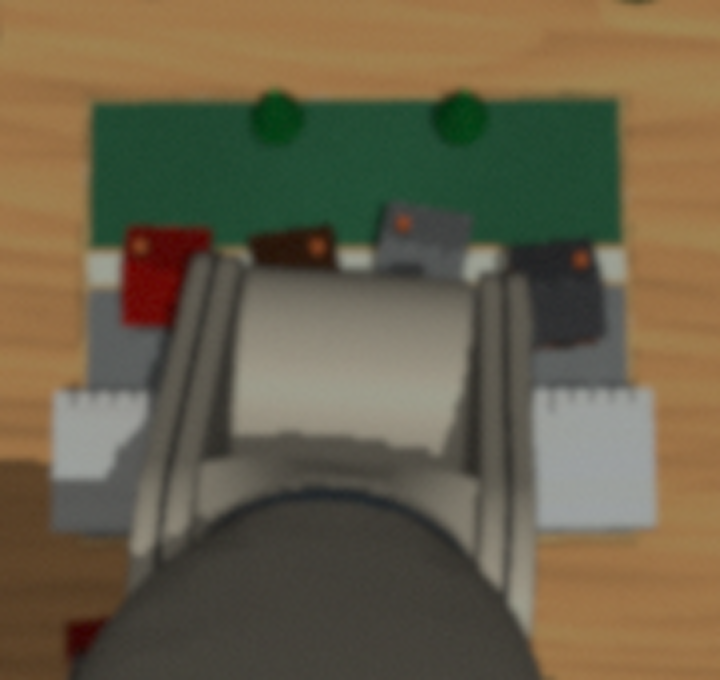

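```bash
python3 - <<'E'
from h import *
c=manip.camera("top")
p=ray(c,np.array([[53,393],[654,388],[50,530],[656,526]])/4+[230,160],.0554)[:,:2]
ex=np.array([np.cos(YAWB),np.sin(YAWB)]);ey=np.array([-ex[1],ex[0]])
print(np.round(p*1000),np.round((p-KC)@ex*1000,1),np.round((p-KC)@ey*1000,1), np.arctan2(p[1,0]-p[0,0],-(p[1,1]-p[0,1])))
# kerb re-measured with same ray method
k=ray(c,np.array([[88,248],[626,246],[88,286],[627,284]])/4+[230,160],.012)[:,:2]
print(np.round((k-KC)@ex*1000,1))
E
```

```text
[[ 520.  160.]
 [ 538. -141.]
 [ 452.  156.]
 [ 468. -143.]] [ -75.   -75.1 -143.8 -144.4] [ 151.4 -150.   151.6 -148.7] 0.05795087416266904
[  9.4   8.1 -11.1 -12.4]
```

```bash
python3 - <<'E'
from h import *
manip.servo_line(edgepos(-.073,.0555),rate=.05)
print(manip.get_position(),manip.get_contact_force())
for d in (-.05,-.025,-.008,-.0005):
    manip.servo_line(edgepos(d,.0555),rate=.03 if d>-.02 else .04)
    print(d,manip.get_position().round(4),manip.get_contact_force().round(2),manip.get_width())
manip.hold(.3)
c=manip.camera("side");save(c["image"],"pics/s3.png",220,150,420,330,4)
print(manip.get_time())
E
```

```text
[0.476175   0.00588666 0.05534051] [-0.05674387 -0.11969126 -2.25918455]
-0.05 [0.4989 0.0072 0.0554] [-0.45  0.02 -2.58] 0.01513603899258392
-0.025 [0.5244 0.0087 0.0555] [-0.22 -0.64 -2.98] 0.015398515097862825
-0.008 [0.5417 0.0097 0.0556] [-0.2   0.49 -2.5 ] 0.014989966061467219
-0.0005 [0.5493 0.0101 0.0556] [-0.43 -0.51 -2.31] 0.015494156435820224
11.3083
```

View pics/s3.png

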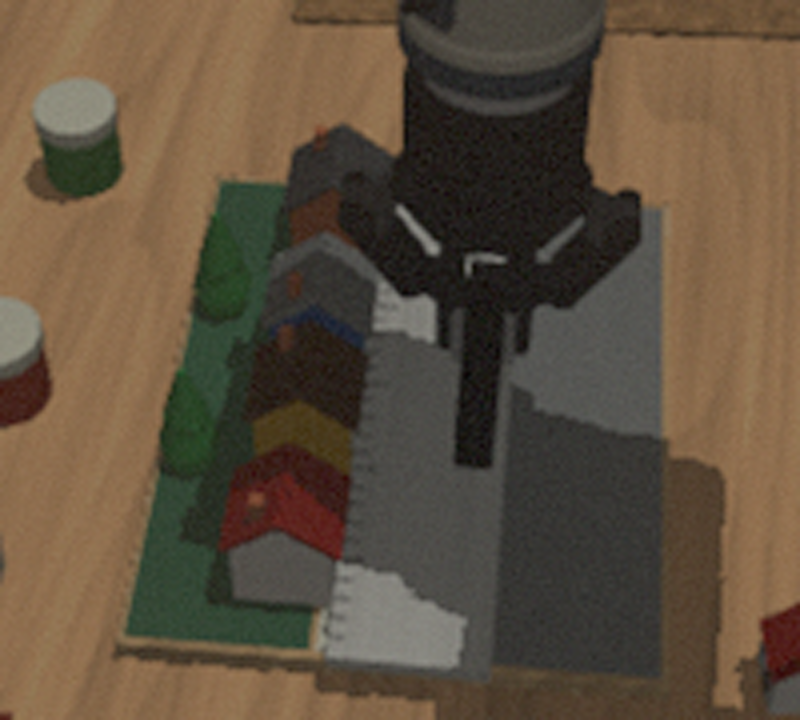

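All four fronts sit against the edge and the houses look upright, with the edge on the kerb at about (325,640) in the crop. I'll back off, raise and check.

```bash
python3 - <<'E'
from h import *
manip.servo_line(edgepos(-.02,.0555),rate=.04)
manip.servo_line(edgepos(-.07,.0555),rate=.1)
manip.servo_line(edgepos(-.07,.2),rate=.15)
manip.move_to([.50,-.2,.2],rv(-.7))
c=manip.camera("top");im=c["image"];save(im,"pics/t4.png",240,170,400,310,5)
c2=manip.camera("side");save(c2["image"],"pics/s4.png",220,150,420,330,4)
print(manip.get_time())
E
```

```text
14.65
```

View pics/t4.png

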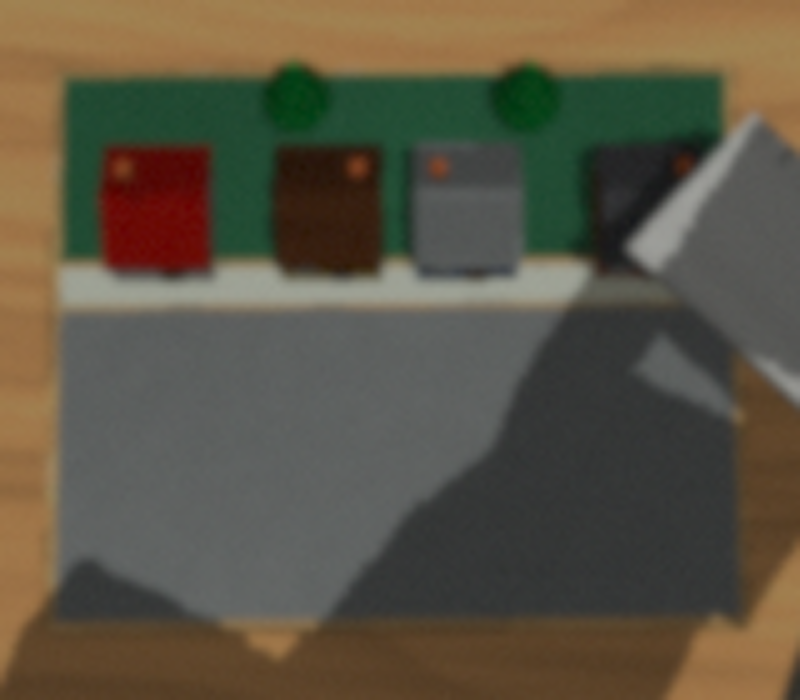

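View pics/s4.png

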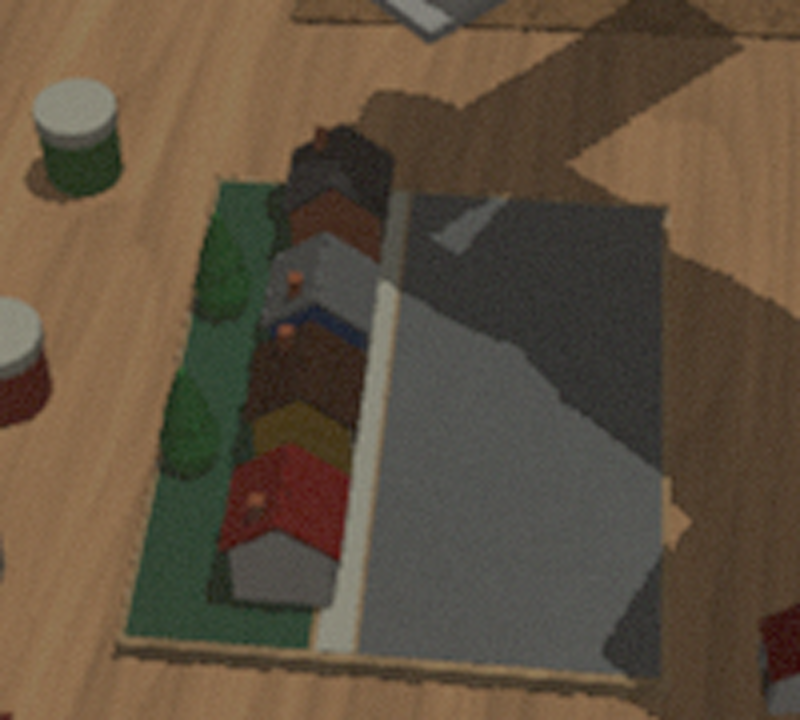

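```bash
python3 - <<'E'
from h import *
ex=np.array([np.cos(YAWB),np.sin(YAWB)])
c=manip.camera("side"); f=lambda p,z=.012:np.round((ray(c,np.array(p)/4+[220,150],z)[:,:2]-KC)@ex*1000,1)
print("side front corner",f([[330,606],[235,600]]),"kerb edges",f([[316,645],[358,652],[321,606],[361,606]]))
c=manip.camera("top"); g=lambda p,z:np.round((ray(c,np.array(p)/5+[240,170],z)[:,:2]-KC)@ex*1000,1)
P=[[106,275],[212,275],[282,275],[380,273],[417,274],[517,273],[598,272]]
print(g(P,.012),g(P,.03)); print("kerb", g([[62,262],[731,259],[62,304],[728,303]],.012))
print("eaves", g([[103,268],[212,269],[275,268],[382,266],[413,267],[524,266]],.052))
im=c["image"]; print(im[215:235,250].tolist())
E
```

```text
side front corner [ 3.4 45.4] kerb edges [  7.1 -11.3   7.3 -10.2]
[2.8 2.4 2.1 2.7 2.1 2.2 2.3] [-1.3 -1.7 -1.9 -1.4 -2.  -1.9 -1.7]
kerb [  8.5   7.5  -9.6 -11.5]
eaves [-3.3 -4.1 -3.9 -3.5 -4.  -3.9]
[[145, 116, 73], [140, 112, 70], [139, 111, 70], [139, 111, 70], [140, 115, 72], [140, 115, 73], [142, 116, 74], [145, 119, 76], [149, 121, 80], [151, 123, 83], [148, 121, 81], [149, 120, 82], [148, 119, 81], [149, 119, 82], [147, 118, 80], [146, 115, 77], [143, 114, 75], [137, 108, 72], [132, 104, 70], [130, 103, 68]]
```

Measured against the kerb, the fronts are about 3–5 mm grassward of its centre, flush within 1 mm and square, which is inside the tolerance. Now I lay the straightedge back.

```bash
python3 - <<'E'
from h import *
A=-np.pi/2+.095; p=[.5274,-.3286]
manip.move_to(p+[.2],rv(A))
manip.servo_line(p+[.07],rate=.12)
manip.servo_line(p+[.046],rate=.03)
z=.046
while z>.0395:
    f=manip.get_contact_force()[2]; print(round(z,4),f.round(2))
    if f>1.5: break
    z-=.001; manip.servo_line(p+[z],rate=.02)
print(manip.get_position(),manip.get_contact_force(),manip.get_time())
c=manip.camera("side");save(c["image"],"pics/s5.png",260,60,460,200,4)
E
```

```text
0.046 -2.59
0.045 -1.43
0.044 -2.99
0.043 -1.92
0.042 3.67
[ 0.52752347 -0.32874026  0.04248024] [-2.47238974  0.26906274  3.67459989] 18.5583
```

View pics/s5.png

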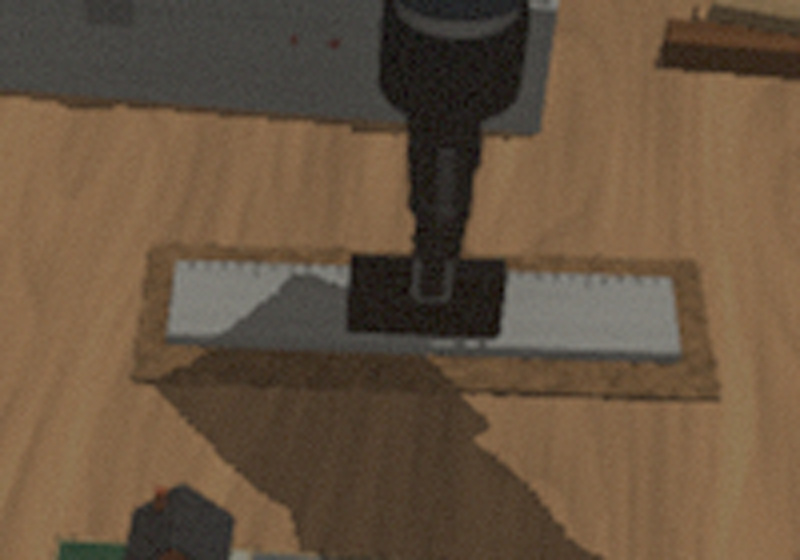

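It lies on the pad, parallel to it and on its middle, and the wrist reads contact. I release and retreat.

```bash
python3 - <<'E'
from h import *
manip.command_gripper(.03); manip.command_gripper(.06)
manip.servo_line([.5274,-.3286,.2],rate=.1)
manip.set_joints([-1.228, 0.423, 1.63, 0, 1.089, -0.019])
manip.hold(.3)
c=manip.camera("top");cv2.imwrite("pics/t6.png",c["image"][...,::-1])
save(c["image"],"pics/t6b.png",240,120,400,310,3)
print(manip.get_time(),manip.get_contact_force())
im=c["image"]; hsv=cv2.cvtColor(im,cv2.COLOR_RGB2HSV)
ex=np.array([np.cos(YAWB),np.sin(YAWB)])
E
```

```text
22.8667 [-0.27363433 -0.73767727 -0.10841764]
```

View pics/t6.png

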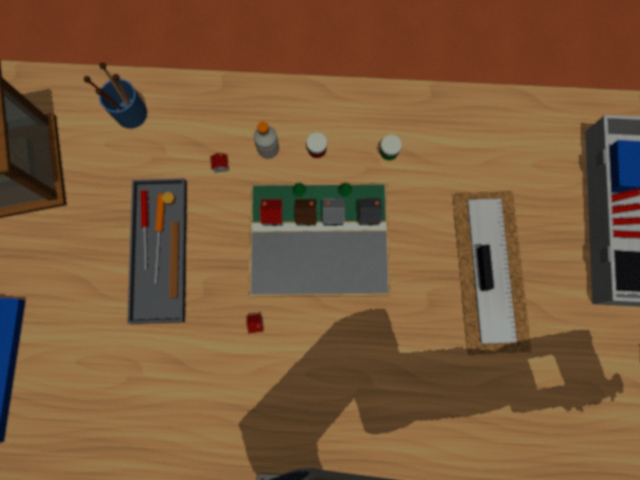

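View pics/t6b.png

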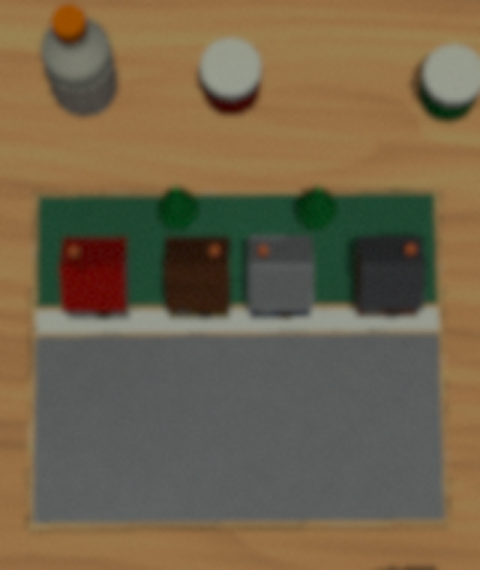

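```bash
python3 -c "
from rig import manip
manip.sign_off();print(manip.get_time())"
```

```text
the job is handed in; nothing more can be done
the job is handed in; nothing more can be done
```

The four houses now stand in one straight row on the kerb, the straightedge is back on the cork pad, and the job is handed in. It took about 23 s of the 51 s allowed. `sign_off()` gives no verdict, so what follows rests on my own last checks.

**What I did:** I took the straightedge by its black grip and carried it over the street. With the blade 5 mm above the board, I pushed all four houses back to the kerb in one stroke. I then backed straight off, lowered the straightedge onto the pad until the wrist felt contact, let go and moved the arm away.

**Houses:** In the pictures they stand upright and square to the kerb, with fronts flush to about 1 mm. The red house was measured at one point only, because the straightedge partly covered it in that view. In the final picture it sits in line with the others.

**Where the two cameras differ:** They disagree by a millimetre or so on the kerb position.
- The fronts measured about 4 mm (top) to 5 mm (side) past the kerb centre line, towards the grass.
- The position of the blade's edge suggested only 1–2 mm.
- All of these are inside the 9 mm limit.

**Straightedge, bystanders and forces:** The straightedge lies flat along the middle of the pad and is released. The trees, jars and glue bottle look unmoved in the final picture, though I did not measure them. The wrist readings I took stayed within a few newtons.

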